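# Sort sealed filter cartridges by weight into their stands

## Robot

A 6-joint arm with a two-finger parallel gripper is mounted at the origin on the work surface. World frame = base frame: x ahead of the robot, y to its left, z up, the work surface at z = 0. Lengths are in m, angles in rad, forces in N, time in s.
With the tool pointing down it reaches from about 0.35 to 0.775 m from the base axis. Payload 5.5 kg.
Tool frame: the origin (TCP) lies where the fingers leave the gripper's body, on its centre line; the fingertips stand env.tip_reach ahead of it and the grasp point (between the pads) lies 54 mm ahead of it (env.tip_reach is the distance from the TCP to the fingertips, in m); z points along the fingers, y is the line along which they close (so a half turn about z gives the same grasp; the last joint's range is limited). The gripper opens to 85 mm and grips with 20 to 120 N. Pads are 22 mm wide; open, the fingers measure 114 mm over their backs; the gripper's body (76 mm by 85 mm) begins 54 mm behind the grasp point. The pads swing forward as they close: fully open they stand 13 mm farther back than shut.
Start: joints at [-1.312, 0.313, 0.046, 1.304, 0, 1.431], TCP at [0.223, -0.53, 0.304] pointing down, gripper open.
Joint ranges: [-2.76, 2.76], [-0.86, 1.69], [-1.03, 1.26], [-2.2, 2.34], [-1.47, 1.5], [-3.14, 3.14]. Speed limits (rad/s): [2.57, 2.57, 3.14, 3.14, 3.14, 3.14].

## Interface

Orientations are given as a unit quaternion [w, x, y, z].
In Python, from workcell import status, optics, hand_in, env gives the robot as it stands.
- The arm moves only by the shell command python3 -m handwheel 'ROWS' [FORCE]. ROWS is a JSON object whose one key "deltas" holds a list of rows, each a list of 5 numbers: the opening, from -1 (shut) to 1 (fully open), then the shift along the tool's x, y, z in units of 40 mm (1.0 is 40 mm), then the turn about the tool's z in units of 10 degrees (1.0 is 10 degrees). In form: {"deltas": [[jaw, x, y, z, roll], ...]}. A call has 1 to 20 rows; each row shifts and turns the commanded pose from where the row before left it, along the tool's axes as they then stand; what a row does not reach is not made up. A row lasts 1/8 s, in which the tool goes at most 62.5 mm and 10.7 degrees, less where a joint would pass 70% of its speed; a pose out of reach is approached as far as the arm can. A call is refused whole if a number of a shift passes 1 or a number of a turn 1, either way. A call with a gripper value outside its range is refused whole. The fingers move at their own pace and stop on an object; FORCE is the grip in N (left out, the last holds). Time passes only in rows, so rows that do not move let the fingers close. It gives the time, the measured TCP pose, the force, the opening and the grip force at its end, in the units of the state.
- status.get_state(): the state, without advancing time (a new reading comes with each control period).
- optics.read_camera(name): name is "side" or "top" or "wrist"; returns a dict with "frame" (480x640x3 uint8, red, green, blue), "depth" (480x640 float32, m along the optical axis (not along the pixel's ray), 0 where there is no reading), "vfov" (degrees; the focal length in pixels is half the picture's height over the tangent of half this angle, whatever the lens; pixels are square), "cx", "cy" (the principal point, pixels), "k1" (the pictures are not rectified: a ray, as slopes to the right and down, at radius r is drawn at 1 + k1 r^2 times it, then the intrinsics apply), "origin" and "attitude" of the camera in the world. Camera axes: x right, y down, z forward; pixel columns grow to the right and rows downward; lengths in m; the calibration is good to about 2 mm. A picture is of the moment at which its call begins.
- hand_in(): hands the job in; it is judged then, once.
The state is a dict: "clock": time; "joint_pos": joint angles; "qvel": joint speeds; "tau": joint torques, N m; "tcp_pos": TCP position; "orientation": TCP orientation; "wrist_force": force on the tool from outside, world axes, zero at the start; "ft_torque": the same for the moment, N m; "finger_gap": finger opening in m; "grip_force": force on a finger pad.
Only numpy, scipy, OpenCV 4.12 (cv2) and the standard library are available. Lean on these libraries where they do the work, as an engineer would, in place of code of your own. Each camera call takes 0.05 s, during which the arm holds its last target. There are 200 camera calls.

## Task

Two sealed water-filter cartridges stand under the sink, and only their weight tells which are waterlogged. Take them one at a time: lift the cartridge a finger's width clear of the floor and hold it still there for about a second to feel its weight, then push it slowly and gently (always under 40 N) down an empty well until it comes to its hard stop and let go: in the stand with the carrying loop if it weighs more than 300 g, in the plain stand if less. Leave the strainer, soap dish and tin where they stand.

Things in the scene. Friction and masses are not known exactly. Their poses are not given: they have to be found in the camera images.
- cartridge_a: one of two look-alike sealed filter cartridges, upright on the floor: white round body 44 diameter, 75 tall (foot chamfered 4), topped by a grey round neck 32 diameter, 34 tall, the place to grip; 109 tall in all. Origin at the centre of its underside, z up. Hidden weight, 88 to 510 g, drawn separately for each: both may be heavy or both light
- cartridge_b: one of two look-alike sealed filter cartridges, upright on the floor: white round body 44 diameter, 75 tall (foot chamfered 4), topped by a grey round neck 32 diameter, 34 tall, the place to grip; 109 tall in all. Origin at the centre of its underside, z up. Hidden weight, 88 to 510 g, drawn separately for each: both may be heavy or both light
- stand_handle: grey plastic stand fixed to the floor, 76 (x) x 150 (y), 60 tall, with two wells 80 apart along its y, and a carrying loop of 12 thick bar reaching 43 out from its +y end at 40 height. For heavy cartridges. Origin under the centre of the block (loop not counted)
- stand_plain: the same grey stand with two wells but no loop. For light cartridges. Origin under the centre of the block
- stand_handle_well0 (a point): centre of a round well's mouth, at the stand's top face, z up. 48 diameter, 3 chamfer. In it a stiff rubber cup, its top 25 to 31 below the mouth at the start, slides down under about 8 N of steady push (a cartridge's weight is not enough; no spring back) to a hard stop: the cartridge is then home, its underside 36 to 46 below the mouth. Stops differ per well; only the sharp rise in force tells
- stand_handle_well1 (a point): centre of a round well's mouth, at the stand's top face, z up. 48 diameter, 3 chamfer. In it a stiff rubber cup, its top 25 to 31 below the mouth at the start, slides down under about 8 N of steady push (a cartridge's weight is not enough; no spring back) to a hard stop: the cartridge is then home, its underside 36 to 46 below the mouth. Stops differ per well; only the sharp rise in force tells
- stand_plain_well0 (a point): centre of a round well's mouth, at the stand's top face, z up. 48 diameter, 3 chamfer. In it a stiff rubber cup, its top 25 to 31 below the mouth at the start, slides down under about 8 N of steady push (a cartridge's weight is not enough; no spring back) to a hard stop: the cartridge is then home, its underside 36 to 46 below the mouth. Stops differ per well; only the sharp rise in force tells
- stand_plain_well1 (a point): centre of a round well's mouth, at the stand's top face, z up. 48 diameter, 3 chamfer. In it a stiff rubber cup, its top 25 to 31 below the mouth at the start, slides down under about 8 N of steady push (a cartridge's weight is not enough; no spring back) to a hard stop: the cartridge is then home, its underside 36 to 46 below the mouth. Stops differ per well; only the sharp rise in force tells
- sink_strainer: loose dark silicone sink strainer, flange 72 diameter, 37 tall with its stub; origin at the centre of its underside. Leave alone
- soap_dish: loose open steel soap dish, 90 (x) x 65 (y), 25 tall; origin under its centre. Leave alone
- flat_tin: loose round steel tin, 72 diameter, 28 tall; origin at the centre of its underside. Leave alone
Mind the look-alikes: they are no part of the job. Leave any green look-alike of the stand_handle alone.

How it is judged:
By the outcome, as a careful person would: the job done as asked, in the order asked, and still so for the second after the job is handed in, with the robot touching nothing.
It also fails if it takes over 72 s, if anything falls off the work surface, if the arm or the gripper's body presses on something with over 40 N, if the wrist force passes 120 N, or if a joint passes its speed limit or range.

## Working session

There is one attempt and no reset: what is moved stays moved. The work goes in short steps, Python scripts to look and compute and a shell command to move; the robot and the scene stay as the last step left them, time stands still between calls to the robot, and variables do not carry over. Pictures are saved under pics/ and viewed, at most 10 in all, crops included, and the job is handed in when it is done.

```bash
mkdir -p pics; cat > h.py <<'E'
import numpy as np, cv2
from workcell import status, optics, hand_in, env
from scipy.spatial.transform import Rotation as R
def cam(n):
    c=optics.read_camera(n); c['f']=240/np.tan(np.radians(c['vfov'])/2)
    a=np.array(c['attitude']); c['R']=a if a.shape==(3,3) else R.from_quat(a[[1,2,3,0]]).as_matrix()
    c['K']=np.array([[c['f'],0,c['cx']],[0,c['f'],c['cy']],[0,0,1.]]); return c
def rays(c,uv):
    # k1 applies to ray radius: distorted = s*(1+k1 r^2) -> opencv model
    s=cv2.undistortPoints(np.array(uv,float).reshape(-1,1,2),c['K'],np.array([c['k1'],0,0,0.]))[:,0]
    return np.c_[s,np.ones(len(s))]
def onplane(c,uv,z):
    d=rays(c,uv)@c['R'].T; o=np.array(c['origin']); t=(z-o[2])/d[:,2]; return o+d*t[:,None]
def cloud(c):
    v,u=np.mgrid[0:480,0:640]; s=rays(c,np.c_[u.ravel(),v.ravel()])
    return ((s*c['depth'].reshape(-1,1))@c['R'].T+np.array(c['origin'])).reshape(480,640,3)
def save(c,n): cv2.imwrite('pics/'+n+'.png',c['frame'][:,:,::-1])
E
python3 - <<'E'
from h import *
print(env.tip_reach, status.get_state())
for n in ('top','side','wrist'):
    c=cam(n); save(c,n+'0'); np.save(n+'0.npy',c,allow_pickle=True); print(n,c['origin'],c['attitude'],c['vfov'],c['cx'],c['cy'],c['k1'])
E
```

```text
0.0726 {'clock': 0.0, 'joint_pos': array([-1.31161930e+00,  3.14028822e-01,  4.49366568e-02,  1.30359837e+00,
       -9.43976215e-06,  1.43118436e+00]), 'qvel': array([ 0.00050082, -0.00021623, -0.00123015, -0.00076287,  0.00015017,
       -0.0015812 ]), 'tau': array([ 1.05574174e-03, -4.80619168e+01,  2.98537087e+01,  1.90718420e-02,
        1.15253911e-04, -3.18922355e-07]), 'tcp_pos': array([ 0.2231545 , -0.52950225,  0.30297527]), 'orientation': array([-9.45129068e-04,  9.80186253e-01,  1.98075775e-01, -6.12979419e-05]), 'wrist_force': array([-0.57759255, -0.47466328,  0.20045282]), 'ft_torque': array([-0.00099944, -0.0412829 , -0.00971568]), 'grip_force': 0.0, 'finger_gap': 0.08557751482890893}
top [ 0.25851355 -0.05736044  1.62185682] [ 0.03826463 -0.70340913  0.7079744  -0.05023613] 44.46516648185368 325.77525187098377 245.13526268713082 -0.1521344519301442
side [-0.12072143  1.03387729  0.90099919] [ 0.11536813 -0.19568036  0.85844352 -0.45986315] 46.82055067386337 315.5192309190202 230.69202179622602 0.05450962819612057
wrist [ 0.28596085 -0.50435836  0.37331925] [ 0.11200574  0.82524896 -0.54839017 -0.07541279] 60.90136931410353 318.66486385939106 233.64340842952592 -0.0661769359335884
```

View pics/top0.png

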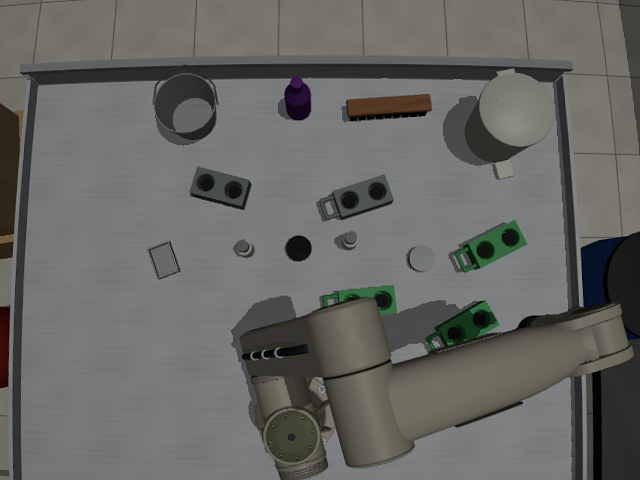

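View pics/side0.png

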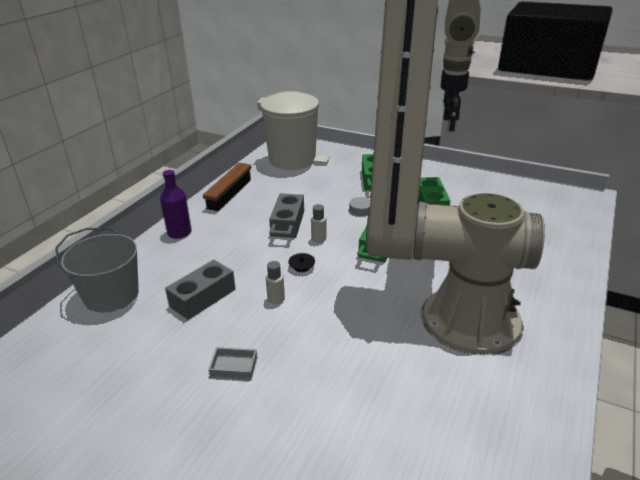

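The top view shows the grey plain stand at (220,187), the grey handle stand at (360,198) with its loop at (328,207), cartridges at (244,247) and (349,240), and the green look-alikes further right and lower. The side view agrees.

```bash
python3 - <<'E'
from h import *
for n in('top','side'):
    c=np.load(n+'0.npy',allow_pickle=True).item(); P=cloud(c); z=P[...,2]; print(n)
    f=c['frame'].astype(int); sat=f.max(2)-f.min(2)
    def blobs(m,lo):
        k,l,s,ce=cv2.connectedComponentsWithStats(m.astype(np.uint8))
        return [(l==i,s[i],ce[i]) for i in range(1,k) if s[i,4]>=lo]
    reg=(P[...,0]>.3)&(P[...,0]<.85)&(abs(P[...,1])<.6)
    for m,s,ce in blobs(reg&(abs(z-.109)<.007),15):
        q=P[m]; 
        if len(q)<600:
            (e,r)=cv2.minEnclosingCircle(q[:,:2].astype(np.float32)); print('neck',ce.round(1),s[4],np.median(q,0).round(4),np.array(e).round(4),round(r,4))
    for m,s,ce in blobs(reg&(abs(z-.06)<.006)&(sat<25),200):
        q=P[m]; g=cv2.minAreaRect(q[:,:2].astype(np.float32)); print('top',ce.round(1),s[4],np.round(g[0],4),np.round(g[1],3),round(g[2],1),np.median(q[:,2]).round(4))
    # wells: dark hole contours inside stand hull
        hull=cv2.convexHull(np.argwhere(m)[:,::-1].astype(np.int32)); hm=cv2.fillConvexPoly(np.zeros((480,640),np.uint8),hull,1)
        hm=cv2.erode(hm,np.ones((3,3)))
        for mm,ss,cc in blobs((hm>0)&~m,60):
            cn=max(cv2.findContours(mm.astype(np.uint8),0,1)[0],key=len); e=cv2.fitEllipse(cn); print('  well',ss[4],np.round(e[0],1),np.round(e[1],1),onplane(c,[e[0]],.06).round(4))
E
```

```text
top
neck [301.5 105.3] 37 [ 0.8272 -0.0223  0.1072] [ 0.8373 -0.0182] 0.0251
neck [158.2 109.4] 45 [0.8282 0.3714 0.1092] [0.8192 0.3648] 0.0318
neck [200.4 127.4] 42 [0.768  0.2502 0.1097] [0.7755 0.2545] 0.0411
neck [482.7 141.7] 80 [ 0.7246 -0.5076  0.1094] [ 0.7426 -0.521 ] 0.0602
neck [350.5 237.4] 117 [ 0.4692 -0.1472  0.1083] [ 0.4693 -0.1479] 0.0156
neck [242.2 245.6] 102 [0.4492 0.1336 0.1087] [0.4488 0.1341] 0.0162
top [219.5 185.7] 969 [0.6203 0.2049] [0.152 0.078] 74.5 0.0591
  well 240 [204.7 182.3] [16.6 17.2] [[0.63   0.2449 0.06  ]]
  well 245 [233.5 189.7] [17.  17.2] [[0.6083 0.1655 0.06  ]]
top [363.1 195.2] 941 [ 0.5914 -0.1865] [0.078 0.152] 17.8 0.0593
  well 250 [376.1 191.3] [16.9 18.9] [[ 0.6022 -0.2228  0.06  ]]
  well 256 [347.9 199.5] [17.9 19.6] [[ 0.5796 -0.1456  0.06  ]]
side
neck [290.7 140.4] 177 [ 0.7427 -0.4975  0.1091] [ 0.7728 -0.5474] 0.0864
neck [177.7 205.2] 79 [0.8296 0.0103 0.109 ] [8.395e-01 8.000e-04] 0.0306
neck [318.  207.6] 75 [ 0.4687 -0.1452  0.1094] [ 0.4691 -0.145 ] 0.0179
neck [127.1 245.1] 73 [0.8258 0.2182 0.1083] [0.8203 0.2228] 0.0297
neck [105.9 276.2] 283 [0.7715 0.3444 0.1093] [0.8064 0.3134] 0.0741
neck [273.2 265.5] 115 [0.4486 0.1394 0.1091] [0.4505 0.1354] 0.0182
top [286.4 207.2] 567 [ 0.5927 -0.1842] [0.078 0.162] 18.2 0.0602
  well 75 [289.7 200.4] [ 5.7 14.1] [[ 0.601  -0.2197  0.06  ]]
  well 89 [284.  214.1] [ 6.4 15. ] [[ 0.5783 -0.1436  0.06  ]]
top [198.6 280.3] 1038 [0.6188 0.2073] [0.156 0.083] 74.3 0.0603
  well 145 [212.5 272.5] [ 8.8 18.5] [[0.6061 0.1725 0.06  ]]
  well 175 [186.3 288. ] [ 9.8 20. ] [[0.6276 0.2489 0.06  ]]
top [109.1 291.1] 212 [0.7909 0.3239] [0.138 0.051] 57.5 0.0602
  well 437 [110.5 286. ] [10.  60.1] [[0.7981 0.3188 0.06  ]]
```

```bash
cat > d.py <<'E'
import sys
from h import *
s=status.get_state(); q=np.array(s['orientation']); M=R.from_quat(q[[1,2,3,0]]).as_matrix()
t=np.array([float(a) for a in sys.argv[1:4]])
print('clock',round(s['clock'],2),'tcp',np.round(s['tcp_pos'],4),'F',np.round(s['wrist_force'],2),'yaw',np.degrees(np.arctan2(M[1,0],M[0,0])).round(2),'tilt',M[:,2].round(3))
print('units',(M.T@(t-s['tcp_pos'])/.04).round(3))
E
python3 d.py .4692 -.1475 .25
```

```text
clock 0.15 tcp [ 0.2232 -0.5296  0.3032] F [-1.16 -0.02  0.68] yaw 22.85 tilt [-0.     0.001 -1.   ]
units [ 9.376 -6.414  1.341]
```

```bash
python3 -m handwheel '{"deltas": [[1,0.4,-0.3,0.05,0],[1,0.9,-0.6,0.1,0],[1,0.9,-0.6,0.1,0],[1,0.9,-0.6,0.1,0],[1,0.9,-0.6,0.1,0],[1,0.9,-0.6,0.1,0],[1,0.9,-0.6,0.1,0],[1,0.9,-0.6,0.1,0],[1,0.9,-0.6,0.1,0],[1,0.9,-0.6,0.1,0],[1,0.6,-0.5,0.1,0],[1,0.3,-0.2,0.1,0],[1,0,0,0,0],[1,0,0,0,0]]}' 80; python3 - <<'E'
from h import *
c=cam('wrist'); save(c,'w1'); P=cloud(c); np.save('w1.npy',c,allow_pickle=True)
m=(abs(P[...,2]-.109)<.006); k,l,s,ce=cv2.connectedComponentsWithStats(m.astype(np.uint8))
for i in range(1,k):
    if s[i,4]>200:
        q=P[l==i]; print(ce[i],s[i],np.median(q,0).round(4),cv2.minEnclosingCircle(q[:,:2].astype(np.float32)))
c=cam('top')
E
python3 d.py .4692 -.1475 .151
```

```text
clock: 1.9
tcp_pos: [0.47, -0.1486, 0.2579]
orientation: [0.0, 0.98, 0.198, -0.0]
wrist_force: [0.4, -0.0, -0.0]
finger_gap: 0.0856
grip_force: 0.0
[318.05976259 241.96930004] [ 290  214   57   56 2443] [ 0.472  -0.1485  0.1091] ((0.4710528552532196, -0.1489361971616745), 0.016265876591205597)
clock 2.0 tcp [ 0.47   -0.1489  0.2581] F [-0.24 -0.31 -0.73] yaw 22.76 tilt [ 0. -0. -1.]
units [-0.005 -0.042  2.676]
```

View pics/w1.png

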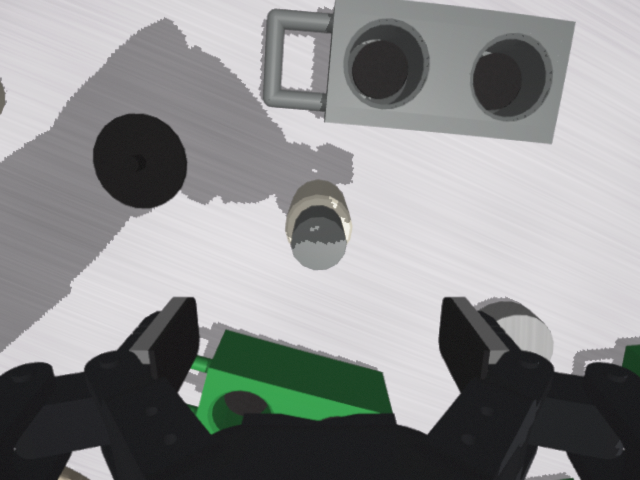

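The wrist view shows the neck at (318,242), centred between the fingers, and the handle stand's open wells at (387,63) and (511,77). Next I descend, grip, and take a pre-lift force baseline.

```bash
python3 - <<'E'
from h import *
c=np.load('w1.npy',allow_pickle=True).item(); P=cloud(c); print(P[110,440].round(4))
f=c['frame'].astype(int); m=((abs(P[...,2]-.06)<.006)&(f.max(2)-f.min(2)<25)).astype(np.uint8); m[150:]=0
hull=cv2.fillConvexPoly(np.zeros((480,640),np.uint8),np.array([[335,8],[570,24],[548,138],[330,118]]),1)
k,l,s,ce=cv2.connectedComponentsWithStats((hull&(1-m)))
for i in range(1,k):
    if s[i,4]>1500:
        e=cv2.fitEllipse(max(cv2.findContours((l==i).astype(np.uint8),0,1)[0],key=len)); w=onplane(c,[e[0]],.06); print(e,w.round(4))
E
python3 -m handwheel '{"deltas": [[1,0,0,0.4,0],[1,0,0,0.6,0],[1,0,0,0.7,0],[1,0,0,0.6,0],[1,0,0,0.3,0],[1,0,0,0.08,0],[1,0,0,0,0],[1,0,0,0,0],[1,0,0,0,0]]}' 80
python3 - <<'E'
from h import *
F=[]
for i in range(8): cam('top'); F.append(status.get_state()['wrist_force'])
print('base',np.mean(F,0),np.std(F,0),status.get_state()['tcp_pos'])
E
python3 -m handwheel '{"deltas": [[-1,0,0,0,0],[-1,0,0,0,0],[-1,0,0,0,0],[-1,0,0,0,0],[-1,0,0,0,0],[-1,0,0,0,0]]}' 80
```

```text
[ 0.5691 -0.1918  0.0599]
((384.76116943359375, 64.4856948852539), (73.65974426269531, 78.1461181640625), 7.277074337005615) [[ 0.58   -0.1479  0.06  ]]
((507.598876953125, 77.82394409179688), (68.796630859375, 76.43887329101562), 18.1317081451416) [[ 0.6041 -0.2227  0.06  ]]
clock: 3.12
tcp_pos: [0.4708, -0.1482, 0.1514]
orientation: [0.0, 0.98, 0.198, 0.001]
wrist_force: [-0.4, 1.1, -0.2]
finger_gap: 0.0857
grip_force: 0.0
base [-0.01709572  0.32544103  0.11188404] [0.48649004 0.4101282  0.22463281] [ 0.47035196 -0.14798183  0.15069008]
clock: 4.28
tcp_pos: [0.4707, -0.1482, 0.151]
orientation: [0.0, 0.98, 0.198, 0.0]
wrist_force: [1.0, -1.5, 3.2]
finger_gap: 0.0299
grip_force: 79.3
```

```bash
python3 -m handwheel '{"deltas": [[-1,0,0,-0.1,0],[-1,0,0,-0.15,0],[-1,0,0,-0.15,0],[-1,0,0,-0.05,0],[-1,0,0,0,0],[-1,0,0,0,0],[-1,0,0,0,0]]}' 80
python3 - <<'E'
from h import *
F=[]
for i in range(26): c=cam('side'); F.append(status.get_state()['wrist_force'])
s=status.get_state();print('w',np.mean(F,0),np.std(F,0),s['tcp_pos'],s['finger_gap'],s['clock'])
save(c,'s1')
E
```

```text
clock: 5.15
tcp_pos: [0.4702, -0.1479, 0.1685]
orientation: [-0.0, 0.98, 0.198, -0.0]
wrist_force: [0.5, 0.7, -2.8]
finger_gap: 0.0299
grip_force: 79.2
w [ 0.10112219  0.07177972 -2.1985367 ] [0.44801668 0.42561885 0.46666583] [ 0.47037959 -0.14801486  0.16869776] 0.030201165301797166 6.45
```

```bash
python3 - <<'E'
import cv2
i=cv2.imread('pics/s1.png'); cv2.imwrite('pics/s1c.png',cv2.resize(i[120:320,230:430],None,fx=3,fy=3))
E
```

```text
(no output)
```

View pics/s1c.png

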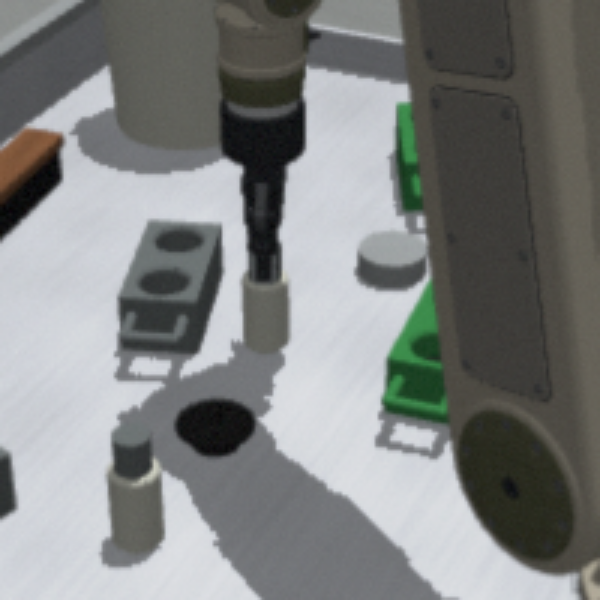

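Side crop: the first cartridge hangs clear of the floor at about (265,310). It weighs about 2.31 N (235 g), so it is light and goes in the plain stand. I'll lift it and carry it over.

```bash
python3 d.py .608 .1655 .245
```

```text
clock 6.45 tcp [ 0.4704 -0.148   0.1687] F [-0.86  1.13 -3.05] yaw 22.85 tilt [ 0. -0. -1.]
units [ 6.214 -5.887 -1.908]
```

```bash
python3 -m handwheel '{"deltas": [[-1,0,0,-0.3,0],[-1,0,0,-0.5,0],[-1,0,0,-0.5,0],[-1,0.1,-0.1,-0.4,0],[-1,0.4,-0.4,-0.2,0],[-1,0.6,-0.6,0,0],[-1,0.7,-0.6,0,0],[-1,0.7,-0.7,0,0],[-1,0.7,-0.7,0,0],[-1,0.7,-0.7,0,0],[-1,0.7,-0.6,0,0],[-1,0.6,-0.6,0,0],[-1,0.5,-0.5,0,0],[-1,0.3,-0.3,0,0],[-1,0.2,-0.1,0,0],[-1,0,0,0,0],[-1,0,0,0,0],[-1,0,0,0,0],[-1,0,0,0,0]]}' 80
python3 - <<'E'
from h import *
F=[]
c=cam('wrist'); save(c,'w2'); np.save('w2.npy',c,allow_pickle=True)
for i in range(15): t=cam('top'); F.append(status.get_state()['wrist_force'])
print('w',np.mean(F,0),np.std(F,0))
for n,c in(('w',c),('t',t)):
    P=cloud(c); f=c['frame'].astype(int); m=((abs(P[...,2]-.06)<.006)&(f.max(2)-f.min(2)<25)&(P[...,0]>.52)&(P[...,0]<.72)&(P[...,1]>.08)&(P[...,1]<.33)).astype(np.uint8)
    cs=cv2.findContours(m,cv2.RETR_CCOMP,1)[0]
    for k in cs:
        if len(k)>20: e=cv2.fitEllipse(k); print(n,np.round(e[0],1),np.round(e[1],1),onplane(c,[e[0]],.06).round(4))
E
python3 d.py .608 .1655 .245
```

```text
clock: 8.82
tcp_pos: [0.6072, 0.1653, 0.2448]
orientation: [0.0, 0.98, 0.198, 0.0]
wrist_force: [0.2, 0.8, -2.9]
finger_gap: 0.0303
grip_force: 79.3
w [ 8.58162034e-04  6.04806205e-02 -2.07352177e+00] [0.51668629 0.35232102 0.33456169]
w [248.8 165.1] [132.4 267.4] [[0.6286 0.2202 0.06  ]]
w [215.4 144. ] [74.4 78.2] [[0.6328 0.2438 0.06  ]]
t [239.1 191.9] [14.5 30. ] [[0.6022 0.1499 0.06  ]]
clock 9.62 tcp [0.6073 0.1658 0.2447] F [-1.24  0.27 -1.32] yaw 22.85 tilt [ 0. -0. -1.]
units [ 0.014  0.014 -0.008]
```

View pics/w2.png

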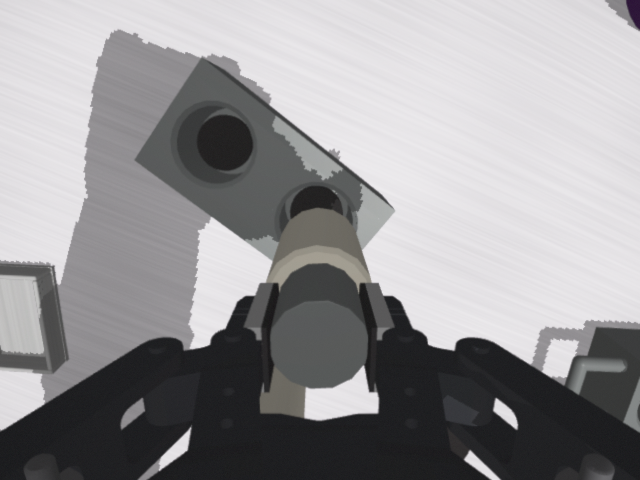

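Wrist view: the held cartridge's neck top is at about (319,345). The near plain well is at (317,205), partly hidden behind it, and the far well is at (215,144), empty.

```bash
python3 - <<'E'
from h import *
c=np.load('w2.npy',allow_pickle=True).item(); P=cloud(c)
m=(abs(P[...,2]-.2027)<.003); m[:260]=0; m[:,:268]=0;m[:,370:]=0
k,l,s,ce=cv2.connectedComponentsWithStats(m.astype(np.uint8)); i=1+s[1:,4].argmax(); q=P[l==i]
print(s[i],q.mean(0),cv2.minEnclosingCircle(q[:,:2].astype(np.float32)))
E
python3 d.py .610 .1645 .245
```

```text
[ 268  294  102   95 7591] [0.60889938 0.16492376 0.20286796] ((0.6075188517570496, 0.164464071393013), 0.019175078719854355)
clock 9.62 tcp [0.6073 0.1658 0.2447] F [-1.24  0.27 -1.32] yaw 22.85 tilt [ 0. -0. -1.]
units [ 0.05   0.056 -0.008]
```

```bash
python3 -m handwheel '{"deltas": [[-1,0.05,0.04,0,0],[-1,0,0,0.2,0],[-1,0,0,0.3,0],[-1,0,0,0.2,0],[-1,0,0,0.1,0],[-1,0,0,0.1,0],[-1,0,0,0.1,0],[-1,0,0,0.1,0],[-1,0,0,0,0]]}' 80
python3 d.py .610 .1645 .178
python3 -m handwheel '{"deltas": [[-1,0,0,0.07,0],[-1,0,0,0.07,0],[-1,0,0,0.07,0],[-1,0,0,0.07,0],[-1,0,0,0,0]]}' 80
python3 d.py .610 .1645 .178
```

```text
clock: 10.75
tcp_pos: [0.6098, 0.1657, 0.2004]
orientation: [-0.001, 0.98, 0.198, 0.0]
wrist_force: [1.3, 4.6, -2.7]
finger_gap: 0.0302
grip_force: 79.2
clock 10.75 tcp [0.6098 0.1657 0.2004] F [ 1.27  4.61 -2.7 ] yaw 22.88 tilt [ 0.     0.001 -1.   ]
units [-0.006  0.031  0.559]
clock: 11.38
tcp_pos: [0.6099, 0.1658, 0.1895]
orientation: [-0.001, 0.98, 0.198, 0.0]
wrist_force: [0.4, 5.2, -0.3]
finger_gap: 0.0299
grip_force: 79.4
clock 11.38 tcp [0.6099 0.1658 0.1895] F [ 0.42  5.23 -0.35] yaw 22.88 tilt [ 0.001  0.001 -1.   ]
units [-0.01   0.031  0.288]
```

In the well, with about 5 N sideways in y, so I'll ease that off. Then slow descent with small rows.

```bash
python3 -m handwheel '{"deltas": [[-1,0.01,-0.03,0,0],[-1,0,0,0.05,0],[-1,0,0,0.05,0],[-1,0,0,0.05,0],[-1,0,0,0.05,0],[-1,0,0,0,0]]}' 80
python3 -m handwheel '{"deltas": [[-1,0,0,0.05,0],[-1,0,0,0.05,0]]}' 80
```

```text
clock: 12.12
tcp_pos: [0.6096, 0.1662, 0.1811]
orientation: [0.0, 0.98, 0.198, -0.0]
wrist_force: [1.0, 2.9, -3.2]
finger_gap: 0.0299
grip_force: 79.4
clock: 12.38
tcp_pos: [0.6099, 0.1664, 0.1787]
orientation: [0.0, 0.98, 0.198, 0.001]
wrist_force: [-1.9, 1.9, 6.9]
finger_gap: 0.0303
grip_force: 80.0
```

```bash
for i in 1; do python3 -m handwheel '{"deltas": [[-1,0,0,0.03,0],[-1,0,0,0.03,0],[-1,0,0,0.03,0]]}' 80; done
python3 -m handwheel '{"deltas": [[-1,0,0,0.03,0],[-1,0,0,0.03,0]]}' 80
```

```text
clock: 12.75
tcp_pos: [0.6099, 0.1664, 0.1753]
orientation: [0.0, 0.98, 0.198, 0.001]
wrist_force: [-1.4, 3.0, 6.7]
finger_gap: 0.03
grip_force: 80.0
clock: 13.0
tcp_pos: [0.6099, 0.1664, 0.1729]
orientation: [0.0, 0.98, 0.198, 0.001]
wrist_force: [-0.7, 2.4, 5.8]
finger_gap: 0.0303
grip_force: 80.0
```

```bash
python3 -m handwheel '{"deltas": [[-1,0,0,0.03,0],[-1,0,0,0.03,0]]}' 80
python3 -m handwheel '{"deltas": [[-1,0,0,0.03,0]]}' 80
```

```text
clock: 13.25
tcp_pos: [0.6099, 0.1664, 0.1705]
orientation: [0.0, 0.98, 0.198, 0.001]
wrist_force: [-0.3, 1.7, 6.6]
finger_gap: 0.0303
grip_force: 80.0
clock: 13.38
tcp_pos: [0.6099, 0.1664, 0.1693]
orientation: [0.0, 0.98, 0.198, 0.001]
wrist_force: [-0.5, 1.6, 6.5]
finger_gap: 0.0303
grip_force: 80.0
```

```bash
python3 -m handwheel '{"deltas": [[-1,0,0,0.03,0],[-1,0,0,0.03,0]]}' 80
python3 -m handwheel '{"deltas": [[-1,0,0,0.03,0]]}' 80
```

```text
clock: 13.62
tcp_pos: [0.6099, 0.1664, 0.167]
orientation: [0.0, 0.98, 0.198, 0.001]
wrist_force: [-1.0, 2.6, 6.7]
finger_gap: 0.03
grip_force: 80.0
clock: 13.75
tcp_pos: [0.61, 0.1664, 0.1659]
orientation: [0.0, 0.98, 0.198, 0.001]
wrist_force: [-2.3, 0.9, 12.3]
finger_gap: 0.03
grip_force: 80.6
```

```bash
python3 -m handwheel '{"deltas": [[-1,0,0,0.03,0],[-1,0,0,0,0]]}' 80
```

```text
clock: 14.0
tcp_pos: [0.6101, 0.1665, 0.1659]
orientation: [0.0, 0.98, 0.198, 0.001]
wrist_force: [-3.2, 2.3, 13.8]
finger_gap: 0.0299
grip_force: 81.3
```

```bash
python3 -m handwheel '{"deltas": [[-1,0,0,0.03,0],[-1,0,0,0,0]]}' 80;  python3 -m handwheel '{"deltas": [[-1,0,0,0.02,0],[-1,0,0,0,0],[-1,0,0,0,0]]}' 80
```

```text
clock: 14.25
tcp_pos: [0.6102, 0.1665, 0.1659]
orientation: [0.0, 0.98, 0.198, 0.002]
wrist_force: [-3.6, 0.7, 17.8]
finger_gap: 0.0301
grip_force: 81.8
clock: 14.62
tcp_pos: [0.6103, 0.1666, 0.1658]
orientation: [0.0, 0.98, 0.198, 0.002]
wrist_force: [-6.1, 1.9, 22.6]
finger_gap: 0.0301
grip_force: 82.2
```

Hard stop confirmed (22.6 N, no travel). Unload, release, rise.

```bash
python3 -m handwheel '{"deltas": [[-1,0,0,-0.03,0],[-1,0,0,-0.03,0],[-1,0,0,0,0],[0.3,0,0,0,0],[0.3,0,0,0,0],[0.3,0,0,0,0],[0.3,0,0,0,0]]}' 80
python3 -m handwheel '{"deltas": [[0.3,0,0,-0.2,0],[0.3,0,0,-0.5,0],[0.3,0,0,-0.8,0],[0.3,0,0,-0.8,0],[1,0,0,-0.3,0],[1,0,0,0,0],[1,0,0,0,0]]}' 80
python3 d.py .4505 .133 .26
```

```text
clock: 15.5
tcp_pos: [0.6095, 0.1661, 0.1631]
orientation: [0.0, 0.98, 0.198, -0.0]
wrist_force: [0.8, -0.6, -0.0]
finger_gap: 0.0554
grip_force: 0.0
clock: 16.38
tcp_pos: [0.6091, 0.1663, 0.266]
orientation: [-0.0, 0.98, 0.198, -0.001]
wrist_force: [0.4, 0.7, 0.0]
finger_gap: 0.0852
grip_force: 0.0
clock 16.38 tcp [0.6091 0.1663 0.266 ] F [0.41 0.72 0.  ] yaw 22.85 tilt [-0.002 -0.    -1.   ]
units [-3.976 -0.773  0.159]
```

```bash
python3 -m handwheel '{"deltas": [[1,-0.3,-0.1,0,0],[1,-0.6,-0.1,0,0],[1,-0.8,-0.2,0,0],[1,-0.8,-0.1,0,0],[1,-0.7,-0.1,0,0],[1,-0.5,-0.1,0,0],[1,-0.2,-0.07,0.1,0],[1,-0.08,0,0.06,0],[1,0,0,0,0],[1,0,0,0,0]]}' 80
python3 - <<'E'
from h import *
c=cam('wrist'); save(c,'w3'); P=cloud(c)
m=(abs(P[...,2]-.109)<.006); k,l,s,ce=cv2.connectedComponentsWithStats(m.astype(np.uint8))
for i in range(1,k):
    if s[i,4]>500:
        q=P[l==i]; print(ce[i],s[i],np.median(q,0).round(4),cv2.minEnclosingCircle(q[:,:2].astype(np.float32)))
E
python3 d.py .4505 .133 .151
```

```text
clock: 17.62
tcp_pos: [0.4515, 0.133, 0.2609]
orientation: [0.0, 0.98, 0.198, 0.0]
wrist_force: [0.2, -0.3, -0.3]
finger_gap: 0.0852
grip_force: 0.0
[313.34995809 241.23512154] [ 286  214   56   55 2386] [0.4521 0.1354 0.1091] ((0.45137137174606323, 0.1349615454673767), 0.016101937741041183)
clock 17.68 tcp [0.4516 0.133  0.261 ] F [-0.   -0.37  0.18] yaw 22.85 tilt [ 0. -0. -1.]
units [-0.025 -0.011  2.749]
```

View pics/w3.png

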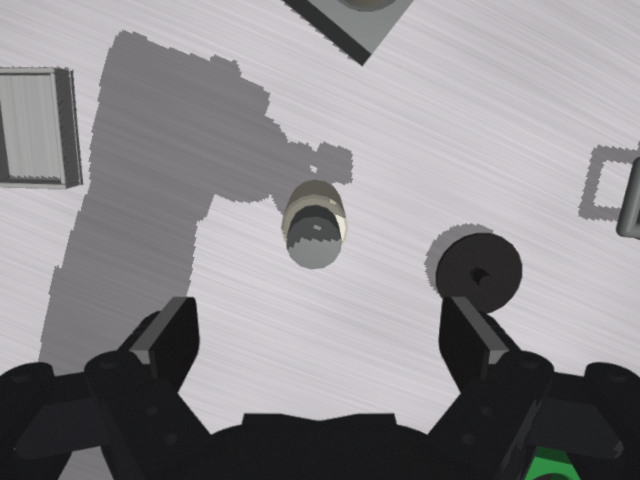

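The wrist view shows the second neck at (313,241) and the strainer clear at (479,272). Next I centre, descend and grip.

```bash
python3 -m handwheel '{"deltas": [[1,0,-0.04,0.3,0],[1,0,0,0.6,0],[1,0,0,0.7,0],[1,0,0,0.7,0],[1,0,0,0.35,0],[1,0,0,0.1,0],[1,0,0,0,0],[1,0,0,0,0],[1,0,0,0,0]]}' 80
python3 - <<'E'
from h import *
F=[]
for i in range(10): cam('top'); F.append(status.get_state()['wrist_force'])
print('base',np.mean(F,0),np.std(F,0),status.get_state()['tcp_pos'])
E
python3 -m handwheel '{"deltas": [[-1,0,0,0,0],[-1,0,0,0,0],[-1,0,0,0,0],[-1,0,0,0,0],[-1,0,0,0,0],[-1,0,0,0,0]]}' 80
python3 -m handwheel '{"deltas": [[-1,0,0,-0.1,0],[-1,0,0,-0.15,0],[-1,0,0,-0.15,0],[-1,0,0,-0.05,0],[-1,0,0,0,0],[-1,0,0,0,0],[-1,0,0,0,0]]}' 80
python3 - <<'E'
from h import *
F=[]
for i in range(30): c=cam('side'); F.append(status.get_state()['wrist_force'])
s=status.get_state();print('w',np.mean(F,0),np.std(F,0),s['tcp_pos'],s['finger_gap'],s['clock'])
save(c,'s2')
E
```

```text
clock: 18.8
tcp_pos: [0.4509, 0.1344, 0.1518]
orientation: [0.0, 0.98, 0.198, 0.001]
wrist_force: [0.1, 0.6, -0.5]
finger_gap: 0.0856
grip_force: 0.0
base [0.1590844  0.1123988  0.08169613] [0.63150032 0.50021012 0.33411881] [0.45032907 0.13435767 0.1510478 ]
clock: 20.05
tcp_pos: [0.4504, 0.1345, 0.1514]
orientation: [-0.0, 0.98, 0.198, 0.0]
wrist_force: [-0.7, 1.1, 5.0]
finger_gap: 0.0304
grip_force: 78.8
clock: 20.92
tcp_pos: [0.4502, 0.1343, 0.1689]
orientation: [0.0, 0.98, 0.198, -0.0]
wrist_force: [0.9, 1.2, -4.2]
finger_gap: 0.0304
grip_force: 79.2
w [ 0.09508033  0.15934565 -3.75459594] [0.47339474 0.48783871 0.47916176] [0.45033043 0.13437773 0.16908618] 0.029861394392870288 22.425
```

Second cartridge: about 3.84 N (390 g), heavy, so it goes in the handle stand.

```bash
python3 d.py .581 -.147 .245
```

```text
clock 22.43 tcp [0.4503 0.1344 0.1691] F [ 0.65  0.46 -4.49] yaw 22.85 tilt [ 0. -0. -1.]
units [ 0.279  7.751 -1.897]
```

```bash
python3 -m handwheel '{"deltas": [[-1,0,0,-0.3,0],[-1,0,0,-0.5,0],[-1,0,0,-0.5,0],[-1,0,0.1,-0.4,0],[-1,0,0.4,-0.2,0],[-1,0,0.6,0,0],[-1,0,0.8,0,0],[-1,0.1,0.9,0,0],[-1,0,0.9,0,0],[-1,0.1,0.9,0,0],[-1,0,0.9,0,0],[-1,0,0.8,0,0],[-1,0.08,0.7,0,0],[-1,0,0.5,0,0],[-1,0,0.25,0,0],[-1,0,0,0,0],[-1,0,0,0,0],[-1,0,0,0,0]]}' 80
python3 - <<'E'
from h import *
F=[]
c=cam('wrist'); save(c,'w4')
P=cloud(c); f=c['frame'].astype(int)
m=(abs(P[...,2]-.2027)<.003); m[:260]=0; m[:,:268]=0;m[:,370:]=0
k,l,s,ce=cv2.connectedComponentsWithStats(m.astype(np.uint8)); i=1+s[1:,4].argmax(); print('neck',ce[i],P[l==i].mean(0).round(4))
m=((abs(P[...,2]-.06)<.006)&(f.max(2)-f.min(2)<25)&(P[...,0]>.5)&(P[...,0]<.69)&(P[...,1]>-.3)&(P[...,1]<-.08)).astype(np.uint8)
for k in cv2.findContours(m,cv2.RETR_CCOMP,1)[0]:
    if len(k)>20: e=cv2.fitEllipse(k); print(np.round(e[0],1),np.round(e[1],1),onplane(c,[e[0]],.06).round(4))
E
python3 d.py .581 -.147 .245
```

```text
clock: 24.68
tcp_pos: [0.5808, -0.146, 0.2453]
orientation: [-0.0, 0.98, 0.199, -0.0]
wrist_force: [-0.1, 0.5, -3.6]
finger_gap: 0.0301
grip_force: 79.6
neck [318.56254938 339.61193047] [ 0.5831 -0.1461  0.203 ]
[387.4 231.3] [126.7 268.7] [[ 0.5969 -0.1887  0.06  ]]
[440.1 237.4] [66.1 73.3] [[ 0.6065 -0.2225  0.06  ]]
clock 24.73 tcp [ 0.5808 -0.1461  0.2453] F [-0.13 -0.24 -3.78] yaw 22.91 tilt [ 0. -0. -1.]
units [-0.005  0.021  0.007]
```

View pics/w4.png

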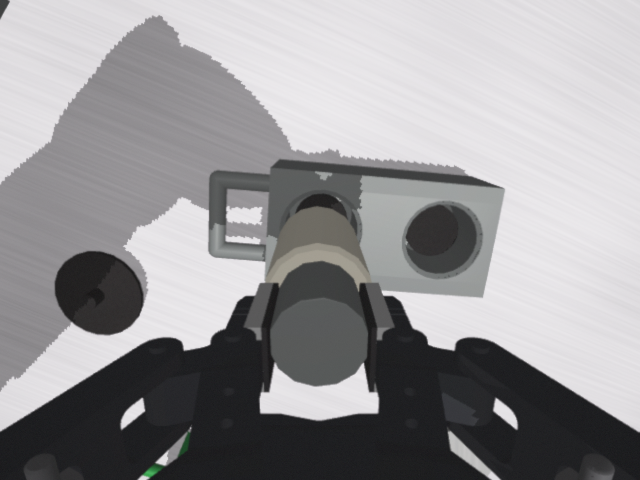

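The wrist view shows the neck at (319,340), above the loop-side well at (320,210). Measured offset is under 1 mm, so I descend.

```bash
python3 -m handwheel '{"deltas": [[-1,0,0,0.2,0],[-1,0,0,0.3,0],[-1,0,0,0.2,0],[-1,0,0,0.1,0],[-1,0,0,0.1,0],[-1,0,0,0.1,0],[-1,0,0,0.1,0],[-1,0,0,0,0]]}' 80
python3 -m handwheel '{"deltas": [[-1,0,0,0.07,0],[-1,0,0,0.07,0],[-1,0,0,0.07,0],[-1,0,0,0.07,0],[-1,0,0,0,0]]}' 80
```

```text
clock: 25.72
tcp_pos: [0.5809, -0.147, 0.2008]
orientation: [-0.0, 0.98, 0.198, -0.0]
wrist_force: [-1.3, 0.2, -4.7]
finger_gap: 0.0302
grip_force: 79.6
clock: 26.35
tcp_pos: [0.5809, -0.1469, 0.1895]
orientation: [-0.0, 0.98, 0.198, -0.0]
wrist_force: [-0.6, -1.8, -4.7]
finger_gap: 0.0303
grip_force: 79.6
```

```bash
python3 -m handwheel '{"deltas": [[-1,0,0,0.05,0],[-1,0,0,0.05,0],[-1,0,0,0.05,0],[-1,0,0,0.05,0]]}' 80
python3 -m handwheel '{"deltas": [[-1,0,0,0.03,0],[-1,0,0,0.03,0],[-1,0,0,0.03,0]]}' 80
python3 -m handwheel '{"deltas": [[-1,0,0,0.03,0],[-1,0,0,0.03,0]]}' 80
```

```text
clock: 26.85
tcp_pos: [0.5812, -0.147, 0.1831]
orientation: [0.0, 0.98, 0.198, 0.001]
wrist_force: [-3.9, -0.8, 5.9]
finger_gap: 0.0303
grip_force: 80.2
clock: 27.22
tcp_pos: [0.5812, -0.147, 0.1797]
orientation: [0.0, 0.98, 0.198, 0.001]
wrist_force: [-4.1, -0.1, 5.3]
finger_gap: 0.0301
grip_force: 80.2
clock: 27.48
tcp_pos: [0.5811, -0.1469, 0.1773]
orientation: [0.0, 0.98, 0.198, 0.001]
wrist_force: [-5.0, 0.2, 6.0]
finger_gap: 0.0301
grip_force: 80.3
```

```bash
python3 -m handwheel '{"deltas": [[-1,0,0,0.03,0],[-1,0,0,0.03,0]]}' 80
python3 -m handwheel '{"deltas": [[-1,0,0,0.03,0],[-1,0,0,0.03,0]]}' 80
```

```text
clock: 27.72
tcp_pos: [0.5811, -0.1469, 0.1749]
orientation: [0.0, 0.98, 0.198, 0.001]
wrist_force: [-3.5, -0.5, 6.1]
finger_gap: 0.0303
grip_force: 80.3
clock: 27.98
tcp_pos: [0.5811, -0.1469, 0.1725]
orientation: [0.0, 0.98, 0.198, 0.001]
wrist_force: [-4.0, -0.4, 7.0]
finger_gap: 0.0302
grip_force: 80.3
```

```bash
python3 -m handwheel '{"deltas": [[-1,0,0,0.03,0],[-1,0,0,0.03,0]]}' 80
python3 -m handwheel '{"deltas": [[-1,0,0,0.03,0],[-1,0,0,0.03,0]]}' 80
```

```text
clock: 28.22
tcp_pos: [0.5811, -0.1469, 0.1701]
orientation: [0.0, 0.98, 0.198, 0.001]
wrist_force: [-3.4, -0.3, 6.0]
finger_gap: 0.0301
grip_force: 80.4
clock: 28.48
tcp_pos: [0.5811, -0.147, 0.1677]
orientation: [0.0, 0.98, 0.198, 0.001]
wrist_force: [-4.6, -0.4, 6.2]
finger_gap: 0.03
grip_force: 80.4
```

```bash
python3 -m handwheel '{"deltas": [[-1,0,0,0.03,0],[-1,0,0,0.03,0]]}' 80
python3 -m handwheel '{"deltas": [[-1,0,0,0.03,0],[-1,0,0,0,0]]}' 80
```

```text
clock: 28.72
tcp_pos: [0.5813, -0.147, 0.1671]
orientation: [0.001, 0.98, 0.198, 0.001]
wrist_force: [-8.9, 2.3, 21.6]
finger_gap: 0.0299
grip_force: 82.3
clock: 28.98
tcp_pos: [0.5813, -0.147, 0.1671]
orientation: [0.001, 0.98, 0.198, 0.002]
wrist_force: [-7.4, 3.3, 23.1]
finger_gap: 0.0305
grip_force: 82.6
```

Hard stop again: force jumps from 6 to 23 N with no travel. Unload, release and rise.

```bash
python3 -m handwheel '{"deltas": [[-1,0,0,-0.03,0],[-1,0,0,-0.03,0],[-1,0,0,0,0],[0.3,0,0,0,0],[0.3,0,0,0,0],[0.3,0,0,0,0],[0.3,0,0,0,0]]}' 80
python3 -m handwheel '{"deltas": [[0.3,0,0,-0.2,0],[0.3,0,0,-0.5,0],[0.3,0,0,-0.8,0],[0.3,0,0,-0.8,0],[0.3,-0.5,0,-0.5,0],[0.3,-0.8,0,0,0],[0.3,-0.8,0,0,0],[0.3,-0.5,0,0,0],[0.3,0,0,0,0],[0.3,0,0,0,0]]}' 80
python3 - <<'E'
from h import *
for n in('top','side'):
    c=cam(n); save(c,n+'9'); P=cloud(c)
    for nm,x,y in(('plain',.610,.1655),('handle',.581,-.147)):
        m=(np.hypot(P[...,0]-x,P[...,1]-y)<.03)&(P[...,2]>.1)&(P[...,2]<.15); q=P[m]
        if len(q): t=q[q[:,2]>np.percentile(q[:,2],95)-.006]; print(n,nm,len(q),np.percentile(q[:,2],95).round(4),t.mean(0).round(4))
E
```

```text
clock: 29.85
tcp_pos: [0.5811, -0.1469, 0.1649]
orientation: [-0.0, 0.98, 0.198, 0.0]
wrist_force: [-0.4, -0.9, 1.0]
finger_gap: 0.0556
grip_force: 0.0
clock: 31.1
tcp_pos: [0.4858, -0.1874, 0.2774]
orientation: [0.0, 0.98, 0.198, 0.001]
wrist_force: [-0.2, 0.9, -0.6]
finger_gap: 0.0553
grip_force: 0.0
top plain 141 0.128 [0.6103 0.1634 0.1252]
top handle 116 0.1288 [ 0.5806 -0.1444  0.1262]
side plain 185 0.1266 [0.6082 0.1674 0.1242]
side handle 130 0.1274 [ 0.5794 -0.1433  0.1252]
```

View pics/side9.png

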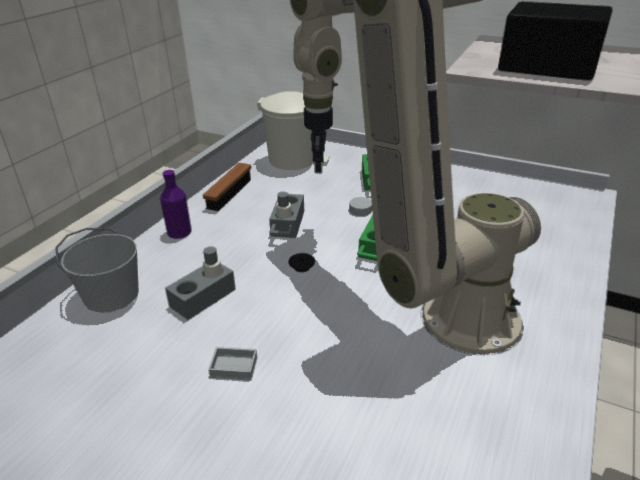

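The side view shows both cartridges seated upright, in the plain stand (211,262) and the handle stand (284,205). Nothing else has moved and the gripper is clear.

```bash
python3 -c "
from workcell import hand_in; print(hand_in())"
```

```text
the job is handed in; nothing more can be done
None
```

I pushed both cartridges to their hard stops and handed the job in at about 31 s: the light one (about 235 g) is in the plain stand, the heavy one (about 390 g) in the stand with the loop, and no push reading went above about 23 N.

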